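# Pulse the food processor

## Task

The nuts are in the food processor and the lid is on. First stand the loose food pusher fully home in the feed tube and let go of it, because the blade must never be switched on with the tube open; then turn the dial on the motor block clockwise past its first and second clicks to the third, spring-return pulse position, and finish with the fingers still on the dial, holding it there against its spring. Leave the other things on the worktop as they stand.

Things in the scene. Friction and masses are not known exactly. Their poses are not given: they have to be found in the camera images.
- pusher: loose food pusher of grey plastic, standing upright on the worktop, 99 mm tall, 70 g. Origin: centre of its foot, z up along its axis. Round stem 44 mm across (foot tapered to 33 mm over the lowest 8 mm), z 0 to 58 mm; flange 66 mm across, z 58 to 63 mm; above it a round cap to grip, 38 mm across, z 63 to 97 mm
- pusher_seat (a point): point on the pusher's axis at the underside of its flange, 58 mm above its foot; it meets tube_rim when the pusher is home
- tube_rim (a point): centre of the mouth of the upright feed tube on the processor's lid; z up, x from the dial to the tube. Bore 50 mm, outside 58 mm, rim 236 mm above the worktop, 71 mm deep. The pusher's flange rests on this rim when home
- dial: black dial with a bar grip. Origin: on its upright axis at the underside of its skirt, 116 mm above the worktop, 138 mm in front of tube_rim's axis. Skirt 50 mm across, 116 to 126 mm above the worktop; bar across it 13 mm wide, 44 mm long, 126 to 147.5 mm above the worktop. x runs along the bar and turns with it, +x is the pointer end with the white line; z up
- dial_angle (a joint): dial angle in rad, clockwise seen from above. 0 = rest (ring mark), clicks that stay put at about 0.40 (one bar) and 0.80 (two bars, settles near 0.76), third position 1.20 (wedge mark) springs back to the second if let go; stop at 1.26. Turning takes up to 0.12 N m, holding the third about 0.12 N m
- garlic: garlic bulb, 56 mm, bystander at the right; origin under its centre
- lemon_a: lemon, 71 x 53 x 51 mm, bystander at the right; origin under its centre
- pinch_bowl: small white bowl, 100 mm wide, 46 mm high, bystander in front of the sink, left of the pusher; origin under its centre
- mandarin: mandarin orange, 62 mm, bystander at the left in front of the sink; origin under its centre
- processor: food processor, fixed to the worktop, 232 x 150 mm. Origin under its centre, x from motor block to bowl. White motor block with the dial on the robot's side, deck 115 mm high; behind it a clear bowl with a grey lid 166 mm high, 128 mm across, and the feed tube on the lid; bowl handle on its right (-y) flank
- garlic_b: second garlic bulb, 60 mm, bystander at the right; origin under its centre
Not all that is in view belongs to the job. What is shaped like the pusher but orange is not meant.

How it is judged (in metres and radians):
On the way, in this order (a step that is already met when the one before it is completed fails the run):
1. the pusher is home in the feed tube and let go (distance between pusher_seat and tube_rim below 0.006 m and contact force between the fingers and pusher below 0.1 N), for 0.2 s.
2. the dial is turned past both clicks to the third position and held (value of joint dial_angle above 1.08 rad), for 0.5 s.
At the end, for the whole second after the job is handed in: the fingers hold the dial (over 1 N) no more than 0.12 rad short of the third position, 1.20 rad, against its spring; the pusher stands upright in the feed tube with its flange within 6 mm of the rim's centre, not touched by the arm (value of joint dial_angle above 1.08 rad and contact force between the fingers and dial above 1 N and distance between pusher_seat and tube_rim below 0.006 m and angle between pusher's own z axis and vertical below 0.08 rad and contact force between the arm and pusher below 0.1 N); the arm keeps its last pose, push and grip.
It fails at once if the dial is switched on while the feed tube is open (value of joint dial_angle above 0.25 rad and distance between pusher_seat and tube_rim above 0.012 m).
It fails at once if a bystander is disturbed (distance of any of garlic, lemon_a, pinch_bowl, mandarin, garlic_b from where it was at the start of the episode above 0.04 m).
It also fails if it takes over 51 s, if anything falls off the work surface, if the arm or the gripper's body presses on something with over 40 N, if the wrist force passes 120 N, or if a joint passes its speed limit or range.

## Robot

A 6-joint arm with a two-finger parallel gripper is mounted at the origin on a cart in front of the work surface, level with it; the furniture and walls round the work are solid. World frame = base frame: x ahead of the robot, y to its left, z up, the work surface at z = 0. Lengths are in mm, angles in rad, forces in N, time in s.
With the tool pointing down it reaches from about 275 to 850 mm from the base axis. Payload 19 kg.
Tool frame: the origin (TCP) lies at the very end of the fingers, on their centre line; the grasp point (between the pads) lies 19 mm behind it; z points along the fingers, y is the line along which they close (so a half turn about z gives the same grasp; the last joint's range is limited). The gripper opens to 85 mm and grips with 20 to 120 N. Pads are 22 mm wide; open, the fingers measure 114 mm over their backs; the gripper's body (76 mm by 85 mm) begins 54 mm behind the grasp point. The pads swing forward as they close: fully open they stand 13 mm farther back than shut.
Start: joints at [0.99, 0.15, 1.437, -0, 1.554, -0.134], TCP at [248.446, 518.522, 231.267] pointing down, gripper open.
Joint ranges: [-2.8, 2.8], [-0.68, 2.1], [0.12, 2.68], [-1.39, 4.53], [0.16, 2.79], [-2.81, 2.81]. Speed limits (rad/s): [1.89, 1.89, 2.22, 3.01, 3.01, 3.01].

## Interface

Orientations are given as a unit quaternion [w, x, y, z].
In Python, from bench import env, optics gives the robot as it stands. The module is installed in compiled form; this text tells all that it offers.
- The arm moves only by the tool carry_out, never from a script. Its argument "commands" is a list of rows, each a list of 3 entries, a list of its own where there are three numbers: the shift along the tool's x, y, z in mm, then the turn, a rotation vector about the tool's x, y, z in rad, then the opening in per cent of the stroke, from 0 (shut) to 100 (fully open). In form: [[[dx, dy, dz], [ax, ay, az], grip], ...]. A call has 1 to 5 rows; each row is the pose to reach, as a shift and turn from the pose commanded when the call began, along the tool's axes at that moment; what a row does not reach only later rows make up. A row lasts 1/8 s, in which the tool goes at most 62.5 mm and 10.7 degrees, less where a joint would pass 70% of its speed; a pose out of reach is approached as far as the arm can. A call with a gripper value outside its range is refused whole. The fingers move at their own pace and stop on an object; the grip force is fixed at half the most. Time passes only in rows, so rows that repeat a pose let the fingers close. It gives the time, the measured TCP pose, the force, the opening and the grip force at its end, in the units of the state.
- env.state(): the state, without advancing time (a new reading comes with each control period).
- optics.snapshot(name): name is "scene" or "top" or "wrist"; returns a dict with "img" (480x640x3 uint8, red, green, blue), "fx", "fy", "cx", "cy" (pixels), "dist_coeffs" ([k1, k2, p1, p2, k3] as OpenCV has them; the pictures are not rectified), "R" (3x3) and "t" (3): a world point X has camera coordinates R X + t. Camera axes: x right, y down, z forward; pixel columns grow to the right and rows downward; lengths in mm; the calibration is good to about 2 mm. A picture is of the moment at which its call begins. There is no depth.
- env.close_job(): hands the job in; it is judged then, once.
The state is a dict: "time": time; "q": joint angles; "qvel": joint speeds; "effort": joint torques, N m; "ee_pos": TCP position; "tcp_rot": TCP orientation; "ft_force": force on the tool from outside, world axes, zero at the start; "moment": the same for the moment, N m; "grip_width": opening from 0.0 (shut) to 1.0 (fully open); "grip_force": force on a finger pad.
Only numpy, scipy, OpenCV 4.12 (cv2) and the standard library are available. Lean on these libraries where they do the work, as an engineer would, in place of code of your own. Each camera call takes 0.05 s, during which the arm holds its last target. There are 200 camera calls.

## Working session

There is one attempt and no reset: what is moved stays moved. The work goes in short steps, Python scripts to look and compute and a tool call to move; the robot and the scene stay as the last step left them, time stands still between calls to the robot, and variables do not carry over. Pictures are saved under pics/ and viewed, at most 10 in all, crops included, and the job is handed in when it is done.

Besides the shell and the picture viewer there is one more tool, called after ">>>" in YAML: its name, and indented under it one key for each argument. carry_out: Moves the arm, as the interface text tells. Its arguments: {"type":"object","properties":{"commands":{"type":"array"}},"required":["commands"]}

```bash
mkdir -p pics; cat > h.py <<'E'
import numpy as np, cv2, pickle
from bench import env, optics
def snap(n,f=None):
    s=optics.snapshot(n)
    if f: cv2.imwrite('pics/'+f, s['img'][:,:,::-1])
    return s
def K(s): return np.array([[s['fx'],0,s['cx']],[0,s['fy'],s['cy']],[0,0,1.]])
def ray(s,u,v):
    p=cv2.undistortPoints(np.array([[[u,v]]],float),K(s),np.array(s['dist_coeffs'],float))[0,0]
    R=np.array(s['R']);t=np.array(s['t'])
    return -R.T@t, R.T@np.array([p[0],p[1],1.])
def plane(s,u,v,z):
    c,d=ray(s,u,v); return c+d*(z-c[2])/d[2]
def proj(s,X):
    r,_=cv2.Rodrigues(np.array(s['R'],float))
    return cv2.projectPoints(np.array(X,float).reshape(-1,1,3),r,np.array(s['t'],float),K(s),np.array(s['dist_coeffs'],float))[0].reshape(-1,2)
def two(s1,p1,s2,p2):
    c1,d1=ray(s1,*p1);c2,d2=ray(s2,*p2)
    A=np.stack([d1,-d2],1);k=np.linalg.lstsq(A,c2-c1,rcond=None)[0]
    a,b=c1+k[0]*d1,c2+k[1]*d2
    return (a+b)/2,np.linalg.norm(a-b)
E
python3 - <<'E'
from h import *
d={n:snap(n,n+'0.png') for n in('scene','top')}
pickle.dump(d,open('d.pkl','wb'))
for n in d: print(n,-np.array(d[n]['R']).T@d[n]['t'],d[n]['fx'])
print(env.state())
E
```

```text
scene [-307.86799614 -841.67511243  831.0020778 ] 477.43761990774476
top [ 322.95677125  -97.89037882 1678.17055504] 484.77389548326465
{'time': 0.1, 'q': array([ 9.90018955e-01,  1.50932305e-01,  1.43788729e+00, -4.22119558e-05,
        1.55381986e+00, -1.33992821e-01]), 'qvel': array([ 2.09161512e-03,  6.65060663e-05, -2.62879413e-03, -1.63010256e-05,
       -3.81081568e-04,  1.31884084e-04]), 'effort': array([ 4.26766346e-03, -7.14379764e+01, -5.71790886e+01, -2.44315725e-04,
        6.96275354e-03,  8.02362251e-05]), 'ee_pos': array([248.35344748, 518.37502543, 230.77760351]), 'tcp_rot': array([-1.63329538e-04,  2.21538483e-01,  9.75151489e-01, -4.97711423e-04]), 'ft_force': array([ 0.32251656, -0.51557374, -0.04148387]), 'moment': array([ 0.04339082, -0.02811272,  0.02197548]), 'grip_force': 0.0, 'grip_width': 0.9996343741951838}
```

View pics/scene0.png

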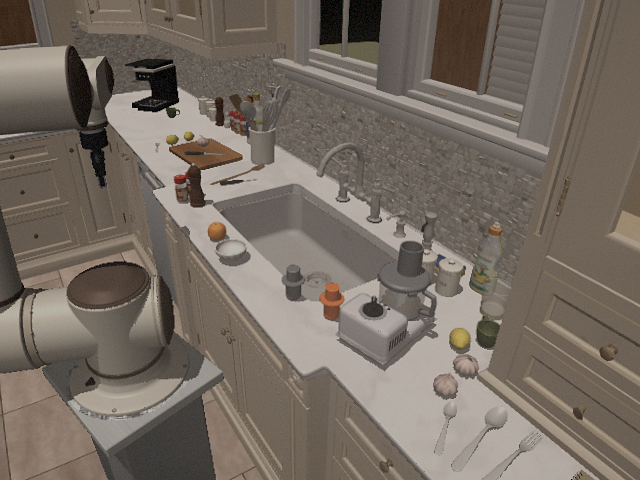

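View pics/top0.png

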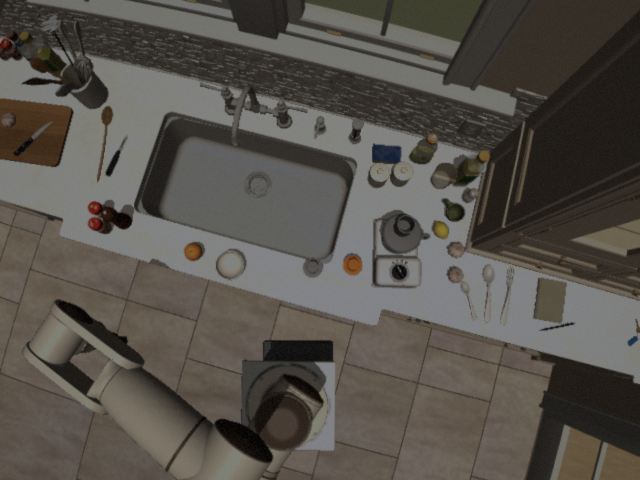

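The grey pusher is at top (313,267) and scene (293,282). Its orange twin at top (353,264), scene (332,300), is a decoy, since the task asks for the grey one. The dial is at top (399,271) and the feed tube at top (402,226). I'll confirm this in one enlarged crop.

```bash
python3 - <<'E'
from h import *
d=pickle.load(open('d.pkl','rb'))
a=cv2.resize(d['top']['img'][200:300,290:430],None,fx=5.7,fy=5.7,interpolation=cv2.INTER_CUBIC)[:, :800]
a=cv2.resize(d['top']['img'][200:300,290:430],(400,286),interpolation=cv2.INTER_CUBIC)
b=cv2.resize(d['scene']['img'][230:370,270:450],(771//2*2,600),interpolation=cv2.INTER_CUBIC)
b=cv2.resize(d['scene']['img'][230:330,270:410],(400,286),interpolation=cv2.INTER_CUBIC)
c=cv2.resize(d['scene']['img'][280:360,320:432],(400,286),interpolation=cv2.INTER_CUBIC)
e=cv2.resize(d['top']['img'][250:290,370:426],(400,286),interpolation=cv2.INTER_CUBIC)
cv2.imwrite('pics/crop.png',np.vstack([np.hstack([a,b]),np.hstack([c,e])])[:,:,::-1])
t,s=d['top'],d['scene']
print('cap',plane(t,313.5,267,97),'orange',plane(t,353,264,97),'dial',plane(t,399,271,147),'tube',plane(t,402,226,236))
print('pusher two',two(t,(313,267),s,(293,268)))
E
```

```text
cap [462.77281983 -84.39917619  97.        ] orange [ 473.51963182 -213.70188376   97.        ] dial [ 447.31057066 -356.35870076  147.        ] tube [ 576.6845953  -352.60456171  236.        ]
pusher two (array([463.47710637, -83.86529247, 101.66102449]), np.float64(3.0876151668937375))
```

View pics/crop.png

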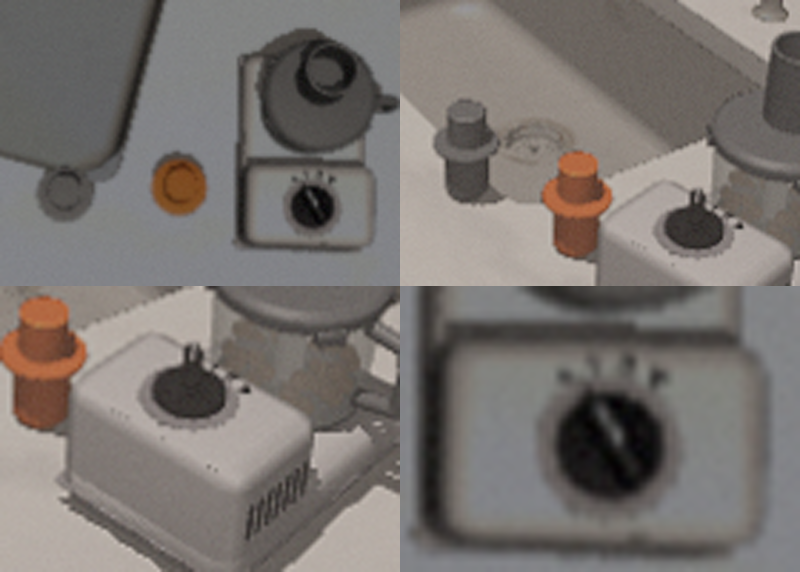

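The crop shows the grey pusher at left, the orange decoy beside it, and the dial's pointer at the ring mark to the upper left. I'm setting out towards the pusher.

>>> carry_out:
  commands:
    - [[-454,-450,0],[0,0,2.16],100]
    - [[-454,-450,0],[0,0,2.16],100]
    - [[-454,-450,0],[0,0,2.16],100]
    - [[-454,-450,0],[0,0,2.16],100]
    - [[-454,-450,0],[0,0,2.16],100]

```text
time: 0.72
ee_pos: [353.6, 222.4, 231.2]
tcp_rot: [0.0, 0.64, 0.768, -0.0]
ft_force: [1.2, 0.1, 0.9]
grip_width: 1.0
grip_force: 0.0
```

```bash
cat >> h.py <<'E'
from scipy.spatial.transform import Rotation as Ro
def to(x,y,z,yaw,st=None):
    "shift and turn in tool axes to TCP x,y,z with tool x at world yaw (deg), tool down"
    st=st or env.state(); q=st['tcp_rot']; R=Ro.from_quat([q[1],q[2],q[3],q[0]])
    G=Ro.from_euler('z',yaw,degrees=True)*Ro.from_euler('x',180,degrees=True)
    print('pos',st['ee_pos'].round(1),'yaw',np.degrees(np.arctan2(*R.as_matrix()[[1,0],0])).round(1),'t',st['time'],'q',st['q'].round(2))
    print('shift',R.inv().apply(np.array([x,y,z])-st['ee_pos']).round(1),'turn',(R.inv()*G).as_rotvec().round(3))
E
python3 - <<'E'
from h import *
to(463,-84,200,30)
E
```

```text
pos [353.6 222.4 231.2] yaw 100.4 t 0.725 q [ 0.38 -0.19  1.77 -0.    1.56  0.2 ]
shift [-321.    52.5   31.2] turn [0.    0.    1.228]
```

>>> carry_out:
  commands:
    - [[-321,52,31],[0,0,1.228],100]
    - [[-321,52,31],[0,0,1.228],100]
    - [[-321,52,31],[0,0,1.228],100]
    - [[-321,52,31],[0,0,1.228],100]
    - [[-321,52,31],[0,0,1.228],100]

```text
time: 1.35
ee_pos: [459.5, -70.4, 201.4]
tcp_rot: [0.0, 0.918, 0.396, 0.0]
ft_force: [1.1, 1.0, 0.4]
grip_width: 1.0
grip_force: 0.0
```

```bash
python3 - <<'E'
from h import *
to(463,-84,200,30)
s=snap('wrist','w1.png'); pickle.dump(s,open('w1.pkl','wb'))
print(proj(s,[[463,-84,97],[447,-356,147],[577,-353,236]]), -np.array(s['R']).T@s['t'])
E
```

```text
pos [459.5 -70.4 201.4] yaw 46.6 t 1.35 q [-0.32 -0.07  1.73  0.    1.48  0.44]
shift [-7.5 11.8  1.4] turn [ 0.   -0.    0.29]
[[338.85582389 246.36943931]
 [564.92609809 522.68878668]
 [852.38184769 544.26516066]] [516.85520506 -10.43151707 342.91001134]
```

View pics/w1.png

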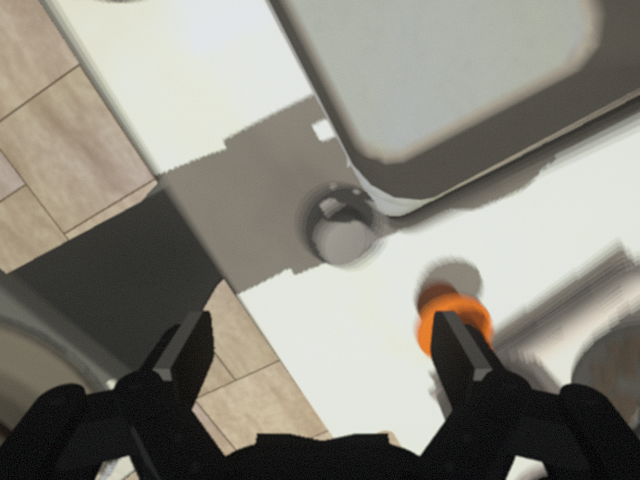

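The wrist view shows the grey cap at about (343,241), against a predicted (339,246). The orange decoy is at (455,320), to the right.

```bash
python3 - <<'E'
from h import *
s=pickle.load(open('w1.pkl','rb')); print(plane(s,343,241,97))
p=plane(s,343,241,97); p=(p+[462.8,-84.4,97])/2
print(p); to(p[0],p[1],70,40)
E
```

```text
[467.66801393 -83.07972902  97.        ]
[465.23400696 -83.73986451  97.        ]
pos [460.9 -76.2 200.2] yaw 45.8 t 1.4 q [-0.33 -0.06  1.72 -0.    1.48  0.44]
shift [ -2.2   8.3 130.2] turn [0.001 0.002 0.102]
```

>>> carry_out:
  commands:
    - [[-1,5,30],[0,0,0.1],100]
    - [[-1,5,50],[0,0,0.1],100]
    - [[-1,5,50],[0,0,0.1],100]
    - [[-1,5,50],[0,0,0.1],100]

```text
time: 1.9
ee_pos: [462.6, -72.4, 152.5]
tcp_rot: [0.0, 0.936, 0.352, 0.0]
ft_force: [0.4, -0.2, -0.0]
grip_width: 1.002
grip_force: 0.0
```

```bash
python3 - <<'E'
from h import *
s=snap('wrist'); pickle.dump(s,open('w2.pkl','wb'))
to(466,-83.5,70,40)
u,v=proj(s,[466,-83.5,97])[0]; print(u,v)
u0,v0=int(u-90),int(v-90)
c=cv2.resize(s['img'][v0:v0+180,u0:u0+180],(540,540)); cv2.imwrite('pics/w2c.png',c[:,:,::-1]); print(u0,v0)
E
```

```text
pos [462.7 -72.4 152.7] yaw 41.3 t 1.95 q [-0.32 -0.03  1.79 -0.    1.38  0.53]
shift [-4.9 10.4 82.7] turn [ 0.001 -0.001  0.022]
340.3919923618889 272.1648613827959
250 182
```

View pics/w2c.png

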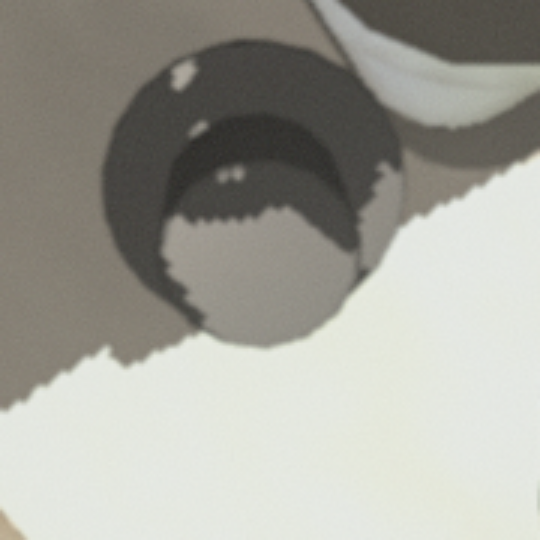

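The crop shows the cap's top circle centred at crop (259,250), which is wrist pixel (336,265).

```bash
python3 - <<'E'
from h import *
s=pickle.load(open('w2.pkl','rb')); p=plane(s,336.3,265.3,97);e=plane(s,336.3+98/3,265.3,97); print(p,np.linalg.norm(e-p))
to(p[0],p[1],69,40)
E
```

```text
[467.58733201 -79.00109702  97.        ] 18.153923241913915
pos [462.7 -72.4 152.7] yaw 41.3 t 1.95 q [-0.32 -0.03  1.79 -0.    1.38  0.53]
shift [-0.7  8.1 83.7] turn [ 0.001 -0.001  0.022]
```

>>> carry_out:
  commands:
    - [[-2,8,20],[0,0,0],100]
    - [[-2,8,60],[0,0,0],100]
    - [[-2,8,83],[0,0,0],100]
    - [[-2,8,83],[0,0,0],0]
    - [[-2,8,83],[0,0,0],0]

```text
time: 2.58
ee_pos: [466.9, -80.0, 70.2]
tcp_rot: [0.001, 0.936, 0.352, 0.001]
ft_force: [0.4, -0.4, 0.4]
grip_width: 0.603
grip_force: 0.0
```

>>> carry_out:
  commands:
    - [[0,0,0],[0,0,0],0]
    - [[0,0,0],[0,0,0],0]
    - [[0,0,0],[0,0,0],0]
    - [[0,0,0],[0,0,0],0]

```text
time: 3.08
ee_pos: [466.9, -80.0, 70.4]
tcp_rot: [0.001, 0.936, 0.352, 0.001]
ft_force: [-1.2, 1.8, 10.2]
grip_width: 0.426
grip_force: 59.2
```

>>> carry_out:
  commands:
    - [[0,0,-60],[0,0,0],0]
    - [[0,0,-120],[0,0,0],0]
    - [[0,0,-180],[0,0,0],0]
    - [[0,0,-240],[0,0,0],0]
    - [[0,0,-270],[0,0,0],0]

```text
time: 3.7
ee_pos: [466.2, -79.8, 343.0]
tcp_rot: [0.002, 0.936, 0.352, 0.002]
ft_force: [0.7, 0.2, -1.6]
grip_width: 0.429
grip_force: 60.3
```

```bash
python3 - <<'E'
from h import *
print(env.state()['ft_force'],env.state()['grip_width']);to(480,-353,340,5)
E
```

```text
[ 0.66975163  0.18183312 -1.61469475] 0.42916436252361095
pos [466.2 -79.8 343. ] yaw 41.2 t 3.7 q [-0.33 -0.08  1.45 -0.    1.76  0.52]
shift [-169.8  214.5    3.6] turn [ 0.004 -0.004  0.633]
```

>>> carry_out:
  commands:
    - [[-34,43,0],[0,0,0.13],0]
    - [[-68,86,0],[0,0,0.26],0]
    - [[-102,129,2],[0,0,0.39],0]
    - [[-136,172,3],[0,0,0.52],0]
    - [[-170,214,3],[0,0,0.633],0]

```text
time: 4.32
ee_pos: [479.1, -354.5, 336.7]
tcp_rot: [0.0, 0.999, 0.041, 0.0]
ft_force: [0.6, -0.0, -0.4]
grip_width: 0.428
grip_force: 60.3
```

>>> carry_out:
  commands:
    - [[0,0,0],[0,0,0],0]
    - [[0,0,0],[0,0,0],0]

```text
time: 4.58
ee_pos: [479.3, -352.5, 336.2]
tcp_rot: [0.0, 0.999, 0.044, 0.0]
ft_force: [-0.4, 0.7, -0.4]
grip_width: 0.425
grip_force: 60.5
```

```bash
python3 - <<'E'
from h import *
s=snap('wrist','w3.png'); pickle.dump(s,open('w3.pkl','wb'))
to(577,-353,340,5)
print(proj(s,[[447,-356,147],[577,-353,236]]))
E
```

```text
pos [ 479.4 -352.   336.5] yaw 5.0 t 4.625 q [-0.76  0.18  1.19  0.    1.77  0.72]
shift [97.1  9.5 -3.5] turn [ 0.001 -0.001  0.001]
[[322.82623451 240.18694087]
 [337.26700089  81.82602398]]
```

View pics/w3.png

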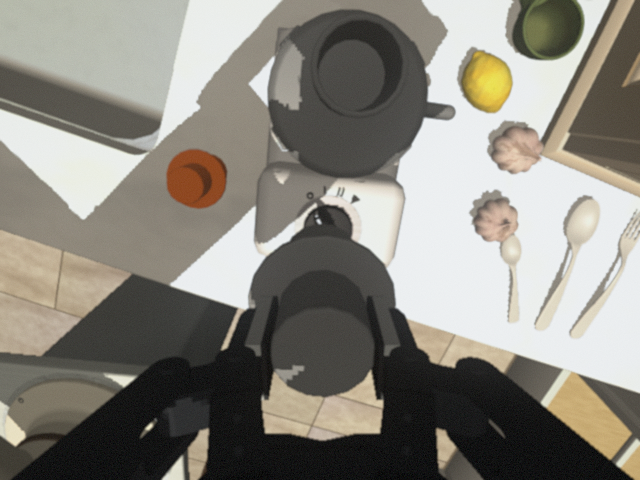

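The wrist view shows the tube rim's outer ellipse centred at about (358,66), spanning x 312–403 and y 18–115. The held cap's top is at about (322,352), and the dial's pointer end is peeking out at (322,215).

```bash
python3 - <<'E'
from h import *
s=pickle.load(open('w3.pkl','rb'));d=pickle.load(open('d.pkl','rb'))
c=plane(s,358,66,236);print('tube',c,[np.linalg.norm(plane(s,*p,236)-c).round(1) for p in((312,67),(403,64),(358,115),(358,18))])
p=plane(s,322,352,336.5+26.6);print('cap',p,np.linalg.norm(plane(s,377,352,363.1)-p))
t=plane(d['top'],404.1,225.2,236);print('top-cam tube',t,'dial',plane(d['top'],399.4,272,147))
print('two',two(s,(358,66),d['top'],(404.1,225.2)))
print('dial pointer side',plane(s,322,215,147))
E
```

```text
tube [ 586.72546105 -364.17673668  236.        ] [np.float64(26.8), np.float64(26.2), np.float64(27.5), np.float64(25.4)]
cap [ 480.64072354 -352.36671734  363.1       ] 19.384481066268577
top-cam tube [ 579.20105863 -359.06267321  236.        ] dial [ 444.13449196 -357.5945567   147.        ]
two (array([ 592.31030961, -370.28475601,  169.13490769]), np.float64(3.0286971970118612))
dial pointer side [ 470.63130808 -353.19459163  147.        ]
```

```bash
python3 - <<'E'
from h import *
s=pickle.load(open('w3.pkl','rb'));d=pickle.load(open('d.pkl','rb'))
c=lambda im,x,y,w,h:cv2.convertScaleAbs(cv2.resize(im[y:y+h,x:x+w],(400,300),interpolation=cv2.INTER_CUBIC),alpha=1.7)
o=np.vstack([np.hstack([c(d['top']['img'],384,212,40,30),c(d['scene']['img'],384,232,52,39)]),np.hstack([c(s['img'],288,0,160,120),c(d['top']['img'],380,258,40,30)])])
cv2.imwrite('pics/c3.png',o[:,:,::-1])
E
```

```text
(no output)
```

View pics/c3.png

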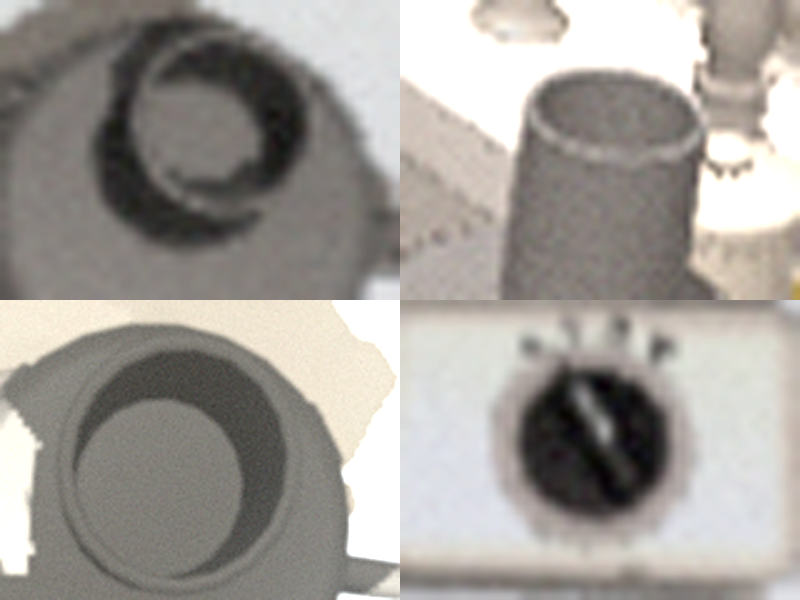

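The crop gives the rim centre at top (405.7,223.5), scene (411.6,246.7) and wrist (360.4,65.5). The dial is at top (398.9,271.5).

```bash
python3 - <<'E'
from h import *
s=pickle.load(open('w3.pkl','rb'));d=pickle.load(open('d.pkl','rb'));t,c=d['top'],d['scene']
P={'t':(t,(405.65,223.5)),'s':(c,(411.6,246.7)),'w':(s,(360.4,65.5))}
for k,(a,p) in P.items(): print(k,plane(a,*p,236))
for a,b in('ts','tw','sw'): print(a+b,two(*P[a],*P[b]))
print('dial',plane(t,398.85,271.55,128))
for k,p in(('pusher scene cap',(293,268)),): print(k,plane(c,*p,97))
E
```

```text
t [ 584.47663461 -363.90139043  236.        ]
s [ 585.3466333  -367.51720475  236.        ]
w [ 587.12185832 -365.53827403  236.        ]
ts (array([ 585.74754969, -365.50801786,  234.68377034]), np.float64(3.3137019292525443))
tw (array([ 589.04847358, -367.77841406,  213.18825554]), np.float64(1.0925791982539406))
sw (array([ 587.48262795, -365.97869   ,  234.40476072]), np.float64(0.7224273831268224))
dial [ 447.07925612 -359.05672519  128.        ]
pusher scene cap [469.62916458 -79.99433857  97.        ]
```

```bash
python3 - <<'E'
from h import *
to(585,-365.3,325,5)
E
```

```text
pos [ 479.4 -352.   336.5] yaw 5.0 t 4.625 q [-0.76  0.18  1.19  0.    1.77  0.72]
shift [104.   22.5  11.5] turn [ 0.001 -0.001  0.001]
```

>>> carry_out:
  commands:
    - [[50,11,0],[0,0,0],0]
    - [[104,22.5,0],[0,0,0],0]
    - [[104,22.5,5],[0,0,0],0]
    - [[104,22.5,5],[0,0,0],0]

```text
time: 5.12
ee_pos: [584.9, -365.0, 330.7]
tcp_rot: [-0.0, 0.999, 0.044, -0.0]
ft_force: [-0.4, -0.3, -1.2]
grip_width: 0.427
grip_force: 60.5
```

```bash
python3 - <<'E'
from h import *
s=snap('scene'); w=snap('wrist')
st=env.state();to(585,-365.3,325,5,st)
f=st['ee_pos']-[0,0,70.4]+[0.8,0,0]
print('expected foot centre / flange / cap in scene',proj(s,[f,f+[0,0,60],f+[0,0,97]]),'rim',proj(s,[586,-365.5,236]))
c=lambda im,x,y,w,h:cv2.convertScaleAbs(cv2.resize(im[y:y+h,x:x+w],(400,480),interpolation=cv2.INTER_CUBIC),alpha=1.6)
o=np.hstack([c(s['img'],362,160,100,120),cv2.resize(c(w['img'],160,100,300,360),(400,480))])
cv2.imwrite('pics/c4.png',o[:,:,::-1])
E
```

```text
pos [ 584.2 -365.5  332. ] yaw 5.0 t 5.225 q [-0.67  0.39  0.93 -0.    1.81  0.81]
shift [ 0.8 -0.1  7. ] turn [ 0.001 -0.001  0.   ]
expected foot centre / flange / cap in scene [[412.11397541 237.29111493]
 [415.26261155 215.03370789]
 [417.27215397 200.69940348]] rim [[411.03339501 246.29750267]]
```

View pics/c4.png

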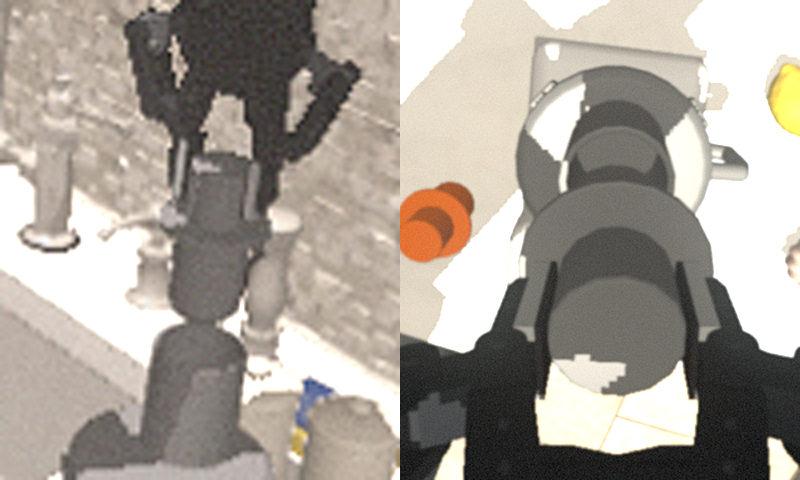

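The scene crop shows the foot centred about 0.5–1 px from where the rim axis projects (413 against 412). That is well within the taper, so I'm lowering it.

>>> carry_out:
  commands:
    - [[0.5,0,12],[0,0,0],0]
    - [[0.5,0,24],[0,0,0],0]
    - [[0.5,0,36],[0,0,0],0]
    - [[0.5,0,44],[0,0,0],0]
    - [[0.5,0,44],[0,0,0],0]

```text
time: 5.85
ee_pos: [585.3, -366.0, 285.9]
tcp_rot: [-0.0, 0.999, 0.043, -0.0]
ft_force: [0.2, -0.1, -0.1]
grip_width: 0.422
grip_force: 60.5
```

>>> carry_out:
  commands:
    - [[0,0,14],[0,0,0],0]
    - [[0,0,27],[0,0,0],0]
    - [[0,0,34],[0,0,0],0]
    - [[0,0,36],[0,0,0],0]
    - [[0,0,36],[0,0,0],0]

```text
time: 6.48
ee_pos: [585.5, -366.2, 250.8]
tcp_rot: [0.0, 0.999, 0.043, 0.0]
ft_force: [0.1, -0.3, -0.8]
grip_width: 0.421
grip_force: 60.5
```

>>> carry_out:
  commands:
    - [[0,0,1.5],[0,0,0],0]
    - [[0,0,2.5],[0,0,0],0]
    - [[0,0,2.5],[0,0,0],0]

```text
time: 6.85
ee_pos: [585.5, -366.2, 248.5]
tcp_rot: [0.0, 0.999, 0.043, 0.0]
ft_force: [0.3, -0.3, 2.6]
grip_width: 0.422
grip_force: 60.6
```

It made contact at 248.5, the expected home height. I'm letting go.

>>> carry_out:
  commands:
    - [[0,0,0],[0,0,0],90]
    - [[0,0,0],[0,0,0],90]
    - [[0,0,0],[0,0,0],90]
    - [[0,0,0],[0,0,0],90]
    - [[0,0,0],[0,0,0],90]

```text
time: 7.48
ee_pos: [585.4, -366.1, 248.2]
tcp_rot: [0.0, 0.999, 0.043, 0.0]
ft_force: [-0.5, -0.5, -0.3]
grip_width: 0.9
grip_force: 0.0
```

>>> carry_out:
  commands:
    - [[0,0,-20],[0,0,0],90]
    - [[0,0,-50],[0,0,0],90]
    - [[0,0,-65],[0,0,0],90]
    - [[-50,0,-65],[0,0,0],90]
    - [[-100,0,-65],[0,0,0],90]

```text
time: 8.1
ee_pos: [484.7, -374.7, 312.3]
tcp_rot: [-0.0, 0.999, 0.044, -0.0]
ft_force: [-1.0, -1.9, 1.1]
grip_width: 0.901
grip_force: 0.0
```

```bash
python3 - <<'E'
from h import *
w=snap('wrist','w5.png'); pickle.dump(w,open('w5.pkl','wb'));s=snap('scene')
to(447,-359,200,25)
print(proj(w,[[447,-359,147],[586,-365.5,275],[586,-365.5,241]]),proj(s,[[586,-365.5,275],[586,-365.5,241]]))
c=lambda im,x,y,w,h:cv2.convertScaleAbs(cv2.resize(im[y:y+h,x:x+w],(400,480),interpolation=cv2.INTER_CUBIC),alpha=1.5)
o=np.hstack([c(s['img'],372,185,80,96),c(w['img'],240,0,240,288)])
cv2.imwrite('pics/c5.png',o[:,:,::-1])
E
```

```text
pos [ 482.5 -375.2  313.7] yaw 4.8 t 8.2 q [-0.79  0.21  1.2  -0.    1.73  0.7 ]
shift [-33.9 -19.2 113.7] turn [ 0.001  0.001 -0.352]
[[300.15086877 253.38640392]
 [321.34606633  61.86172674]
 [321.51722883  69.168626  ]] [[413.03046578 232.295546  ]
 [411.28632678 244.52940008]]
```

View pics/c5.png

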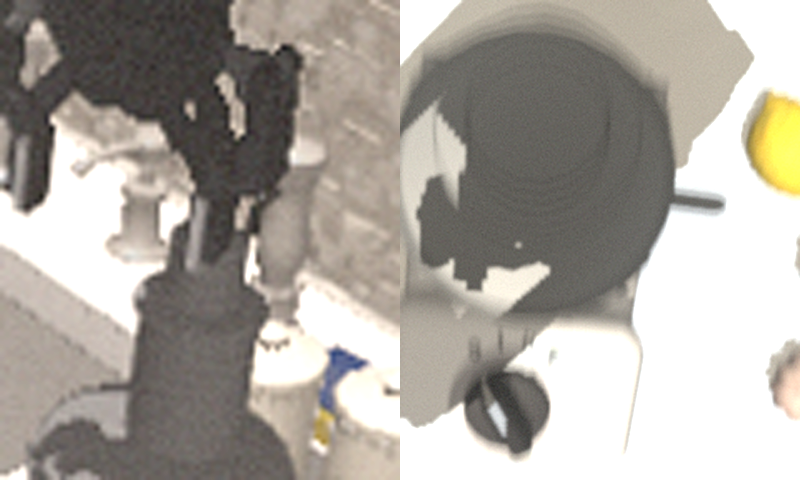

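The scene crop shows the pusher's flange sitting on the rim. The wrist crop shows the dial at about (303,247), with its bar running from the upper-left pointer to the lower right.

```bash
python3 - <<'E'
from h import *
w=pickle.load(open('w5.pkl','rb'));d=pickle.load(open('d.pkl','rb'))
f=lambda x,y:(240+(x-400)*.6,y*.6)
a,b=plane(w,*f(485,380),147),plane(w,*f(520,450),147);print('bar',a,b,(a+b)/2,np.degrees(np.arctan2(*(a-b)[[1,0]])),np.linalg.norm(a-b))
print('skirt',plane(w,*f(507,408),126))
t=d['top'];a,b=plane(t,380+17.0,258+6.5,147),plane(t,380+22.8,258+20,147);print('top bar',a,b,(a+b)/2,np.degrees(np.arctan2(*(a-b)[[1,0]])),np.linalg.norm(a-b))
to(447,-360,215,20)
E
```

```text
bar [ 469.05524129 -349.80967451  147.        ] [ 432.45442769 -370.31262171  147.        ] [ 450.75483449 -360.06114811  147.        ] 29.25656181542991 41.95223951375124
skirt [ 447.38751815 -361.50369266  126.        ]
top bar [ 467.9974598  -350.24069682  147.        ] [ 425.11744182 -368.19993028  147.        ] [ 446.55745081 -359.22031355  147.        ] 22.72516542496829 46.48903105582307
pos [ 482.5 -375.2  313.7] yaw 4.8 t 8.2 q [-0.79  0.21  1.2  -0.    1.73  0.7 ]
shift [-34.  -18.2  98.7] turn [ 0.001  0.001 -0.265]
```

>>> carry_out:
  commands:
    - [[-34,-18,30],[0,0,-0.15],60]
    - [[-34,-18,70],[0,0,-0.3],60]
    - [[-34,-18,99],[0,0,-0.387],60]
    - [[-34,-18,99],[0,0,-0.387],60]
    - [[-34,-18,99],[0,0,-0.387],60]

```text
time: 8.82
ee_pos: [450.9, -360.1, 215.4]
tcp_rot: [0.001, 0.972, 0.234, 0.0]
ft_force: [0.1, -0.0, -0.0]
grip_width: 0.604
grip_force: 0.0
```

```bash
python3 - <<'E'
from h import *
w=snap('wrist'); pickle.dump(w,open('w6.pkl','wb'))
to(447.5,-360.5,129,27)
u=proj(w,[447.5,-360.5,147])[0]; print(u)
x,y=int(u[0]-80),int(u[1]-80); print(x,y)
cv2.imwrite('pics/c6.png',cv2.convertScaleAbs(cv2.resize(w['img'][y:y+160,x:x+160],(560,560),interpolation=cv2.INTER_CUBIC),alpha=1.5)[:,:,::-1])
E
```

```text
pos [ 450.9 -360.2  215.6] yaw 27.1 t 8.875 q [-0.81  0.16  1.46 -0.    1.52  0.29]
shift [-3.2 -1.4 86.6] turn [ 0.002 -0.     0.001]
[319.6135909  260.90395191]
239 180
```

View pics/c6.png

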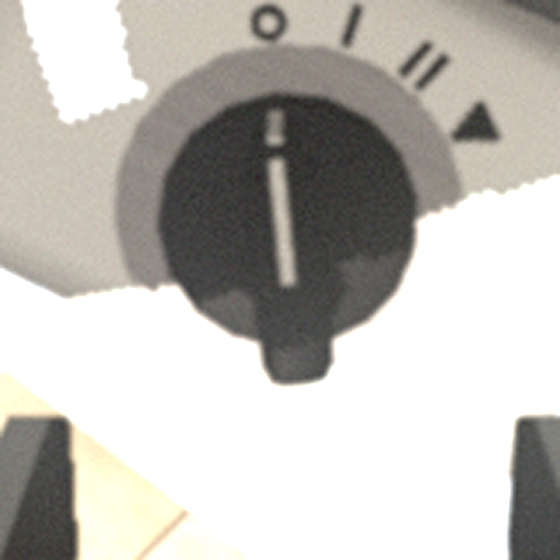

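The crop is sharp. The white line on the bar runs from (277,160) to (288,285), the skirt is centred at (288,218), and the bar's near end is at (297,350).

```bash
python3 - <<'E'
from h import *
w=pickle.load(open('w6.pkl','rb'))
f=lambda x,y:(239+x/3.5,180+y/3.5)
a,b=plane(w,*f(277,160),147.5),plane(w,*f(288,285),147.5);print(a,b,np.degrees(np.arctan2(*(a-b)[[1,0]])))
c=plane(w,*f(288,218),126);print('skirt',c,np.linalg.norm(plane(w,*f(416,218),126)-c))
to(448,-360.5,129,29)
E
```

```text
[ 466.59820495 -349.88377442  147.5       ] [ 447.83342053 -361.43609973  147.5       ] 31.61805545527186
skirt [ 451.6575908  -359.47030546  126.        ] 23.31838606499279
pos [ 450.9 -360.2  215.6] yaw 27.1 t 8.875 q [-0.81  0.16  1.46 -0.    1.52  0.29]
shift [-2.8 -1.2 86.6] turn [ 0.002 -0.    -0.034]
```

>>> carry_out:
  commands:
    - [[-2,-1,30],[0,0,-0.07],60]
    - [[-2,-1,60],[0,0,-0.07],60]
    - [[-2,-1,80],[0,0,-0.07],60]
    - [[-2,-1,85.5],[0,0,-0.07],60]
    - [[-2,-1,85.5],[0,0,-0.07],40]

```text
time: 9.5
ee_pos: [448.5, -360.2, 129.6]
tcp_rot: [0.0, 0.963, 0.268, 0.0]
ft_force: [0.4, -1.1, 0.6]
grip_width: 0.407
grip_force: 0.0
```

>>> carry_out:
  commands:
    - [[0,0,0],[0,0,0],0]
    - [[0,0,0],[0,0,0],0]
    - [[0,0,0],[0,0,0],0]
    - [[0,0,0],[0,0,0],0]
    - [[0,0,0],[0,0,0],0]

```text
time: 10.12
ee_pos: [448.6, -360.4, 130.1]
tcp_rot: [0.001, 0.963, 0.269, 0.001]
ft_force: [0.1, -1.3, 6.4]
grip_width: 0.138
grip_force: 59.9
```

```bash
python3 - <<'E'
from h import *
s=env.state();print(s['ft_force'],s['moment']);to(448,-360.5,129,-38,s)
E
```

```text
[ 0.08856148 -1.25832826  6.37015111] [-0.22560046 -0.14423443  0.06243714]
pos [ 448.6 -360.4  130.1] yaw 31.2 t 10.125 q [-0.81  0.2   1.58 -0.    1.35  0.22]
shift [-0.6 -0.3  1.1] turn [ 0.002 -0.002  1.207]
```

The bar is gripped, with an opening of about 12 mm, 60 N and little side force. I'm turning it clockwise, which is + about tool z.

>>> carry_out:
  commands:
    - [[0,0,0],[0,0,0.15],0]
    - [[0,0,0],[0,0,0.3],0]
    - [[0,0,0],[0,0,0.45],0]
    - [[0,0,0],[0,0,0.6],0]
    - [[0,0,0],[0,0,0.6],0]

```text
time: 10.75
ee_pos: [448.7, -360.8, 130.1]
tcp_rot: [0.001, 1.0, -0.029, 0.001]
ft_force: [2.3, -4.3, 4.4]
grip_width: 0.136
grip_force: 59.6
```

>>> carry_out:
  commands:
    - [[0,0,0],[0,0,0.15],0]
    - [[0,0,0],[0,0,0.3],0]
    - [[0,0,0],[0,0,0.45],0]
    - [[0,0,0],[0,0,0.58],0]
    - [[0,0,0],[0,0,0.61],0]

```text
time: 11.38
ee_pos: [448.6, -361.1, 130.1]
tcp_rot: [0.001, 0.945, -0.328, 0.001]
ft_force: [2.6, -7.1, 3.6]
grip_width: 0.135
grip_force: 59.6
```

>>> carry_out:
  commands:
    - [[0,0,0],[0,0,0],0]
    - [[0,0,0],[0,0,0],0]
    - [[0,0,0],[0,0,0],0]
    - [[0,0,0],[0,0,0],0]
    - [[0,0,0],[0,0,0],0]

```text
time: 12.0
ee_pos: [448.6, -361.2, 130.1]
tcp_rot: [0.001, 0.945, -0.327, 0.001]
ft_force: [1.7, -7.1, 4.9]
grip_width: 0.136
grip_force: 59.6
```

```bash
python3 - <<'E'
from h import *
s=env.state();print(s['ft_force'],s['moment'],s['grip_width']);to(448,-360.5,129,-38,s)
w=snap('wrist'); pickle.dump(w,open('w7.pkl','wb'))
# bright line on the bar: ray to z=147.5, restricted to dial neighbourhood
g=cv2.cvtColor(w['img'],cv2.COLOR_RGB2GRAY)
c=proj(w,[448.5,-360.3,147.5])[0];print('c',c)
yy,xx=np.mgrid[:480,:640]
P=[plane(w,x,y,147.5)[:2] for y,x in zip(*np.where((g>110)&(np.hypot(xx-c[0],yy-c[1])<75)))]
P=np.array(P)-[448.5,-360.3];print(len(P))
ring=P[(np.hypot(*P.T)<21)]
m,e=cv2.PCACompute(ring.astype(np.float32),None);print(len(ring),m,e[0],np.degrees(np.arctan2(e[0,1],e[0,0])))
cv2.imwrite('pics/c7.png',cv2.convertScaleAbs(cv2.resize(w['img'][120:420,180:480],(600,600)),alpha=1.5)[:,:,::-1])
E
```

```text
[ 1.67415018 -7.09052338  4.89251826] [-1.28925444 -0.15480699  0.12994341] 0.13645450161678951
pos [ 448.6 -361.2  130.1] yaw -38.2 t 12.0 q [-0.81  0.2   1.58 -0.    1.35  1.43]
shift [-0.9 -0.1  1.1] turn [ 0.002 -0.003 -0.003]
c [321.56415915 340.93582795]
3642
450 [[-0.90256494  0.8173378 ]] [ 0.82986957 -0.5579573 ] -33.91465
```

```bash
python3 - <<'E'
from h import *
for n,ctr in(('w6',(448.5,-360.3)),('w7',(448.5,-361))):
    w=pickle.load(open(n+'.pkl','rb')); g=cv2.cvtColor(w['img'],cv2.COLOR_RGB2GRAY)
    c=proj(w,[*ctr,147.5])[0]
    for th in (80,100,120):
        k,l,st,_=cv2.connectedComponentsWithStats((g>th).astype(np.uint8))
        for i in range(1,k):
            if 40<st[i,4]<600:
                y,x=np.where(l==i)
                if np.hypot(x.mean()-c[0],y.mean()-c[1])<80:
                    P=np.array([plane(w,a,b,147.5)[:2] for a,b in zip(x,y)],np.float32)
                    m,e,v=cv2.PCACompute2(P,None); print(n,th,st[i],m.round(1),np.degrees(np.arctan(e[0,1]/e[0,0])).round(1),np.sqrt(v.ravel()).round(2))
E
```

```text
w6 80 [316 225   8  37 161] [[ 457.4 -355.1]] 32.4 [6.39 0.73]
w6 100 [316 226   7  35 125] [[ 457.4 -355.2]] 32.6 [6.18 0.6 ]
w6 120 [317 227   5  33  67] [[ 457.5 -355.1]] 32.4 [5.93 0.33]
w7 80 [319 261   6  19  83] [[ 471.1 -378.1]] -38.0 [2.17 0.46]
w7 80 [319 288   7  54 350] [[ 457.3 -367.5]] -37.5 [6.26 0.7 ]
w7 80 [289 342  11  11  62] [[ 453.  -351.2]] -1.9 [1.43 0.75]
w7 80 [345 342  12  11  63] [[ 440.5 -367.2]] -71.9 [1.43 0.74]
w7 100 [320 289   6  52 270] [[ 457.1 -367.3]] -37.9 [6.27 0.55]
w7 120 [320 290   5  51 209] [[ 457.1 -367.4]] -37.4 [5.98 0.44]
```

The white line turned from 32.5° to −37.6°, so the dial is at about 1.22 rad. The moment on the tool (0.13 N m) matches the spring, so I'm handing in.

```bash
python3 -c "
from h import *
print(env.close_job())"
```

```text
the job is handed in; nothing more can be done
None
```

I handed the job in at about 12 s: the pusher is home in the feed tube and let go, and the fingers are still on the dial, holding it at about 1.22 rad in the pulse position (the hand-in call gave no verdict).

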